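Peel the stuck top tray and present it

ROBOT

A 6-joint arm with a two-finger parallel gripper is mounted at the origin on a cart in front of the work surface, level with it; the furniture and walls round the work are solid. World frame = base frame: x ahead of the robot, y to its left, z up, the work surface at z = 0. Lengths are in mm, angles in degrees, forces in N, time in s.
With the tool pointing down it reaches from about 300 to 875 mm from the base axis. Payload 6.4 kg.
Tool frame: the origin (TCP) lies between the finger pads; the fingertips stand 22 mm ahead of it and the grasp point (between the pads) lies 3 mm ahead of it (manip.nose_length is the distance from the TCP to the fingertips, in mm); z points along the fingers, y is the line along which they close (so a half turn about z gives the same grasp; the last joint's range is limited). The gripper opens to 85 mm and grips with 20 to 120 N. Pads are 22 mm wide; open, the fingers measure 114 mm over their backs; the gripper's body (76 mm by 85 mm) begins 54 mm behind the grasp point. The pads swing forward as they close: fully open they stand 13 mm farther back than shut.
Start: joints at [62.722, 10.359, 92.074, -0, 77.567, -11.82], TCP at [153.247, 554.217, 216.188] pointing down, gripper open.
Joint ranges: [-171.53, 171.53], [-51.25, 118.39], [17.06, 147.69], [-65.23, 245.23], [0, 150.52], [-178.68, 178.68]. Speed limits (degrees/s): [147.25, 147.25, 172.46, 180, 180, 180].

INTERFACE

Orientations are given as [roll, pitch, yaw] about the fixed x, y, z axes, in that order (R = Rz(yaw) Ry(pitch) Rx(roll)).
In Python, from bench import manip, grab_frame, camera_params, finder gives the robot as it stands. The module is installed in compiled form; this text tells all that it offers.
- The arm moves only by the shell command python3 -m jog 'ROWS'. ROWS is a JSON object of lists of equal length, an entry for each row: "offset": the shift along the tool's x, y, z in cm, a list of three; "twist": the turn, a rotation vector about the tool's x, y, z in degrees, a list of three; "gripper": the opening, from 0 (shut) to 1 (fully open). In form: {"offset": [[x, y, z], ...], "twist": [[wx, wy, wz], ...], "gripper": [gripper, ...]}. A call has 1 to 12 rows; each row is the pose to reach, as a shift and turn from the pose commanded when the call began, along the tool's axes at that moment; what a row does not reach only later rows make up. A row lasts 1/10 s, in which the tool goes at most 50 mm and 8.59 degrees, less where a joint would pass 70% of its speed; a pose out of reach is approached as far as the arm can. A call with a gripper value outside its range is refused whole. The fingers move at their own pace and stop on an object; the grip force is fixed at half the most. Time passes only in rows, so rows that repeat a pose let the fingers close. It gives the time, the measured TCP pose, the force, the opening and the grip force at its end, in the units of the state.
- manip.observe(): the state, without advancing time (a new reading comes with each control period).
- grab_frame(name): name is "scene" or "side" or "wrist"; returns (picture, depth): 480x640x3 uint8, red, green, blue; 480x640 float32, mm along the optical axis (not along the pixel's ray), 0 where there is no reading.
- camera_params(name): a dict with "camera_matrix" (3x3 intrinsics, pixels), "R" (3x3) and "t" (3): a world point X has camera coordinates R X + t. Camera axes: x right, y down, z forward; pixel columns grow to the right and rows downward; lengths in mm; the calibration is good to about 2 mm. A picture is of the moment at which its call begins: read the wrist's pose just before it. camera_params takes no time and is no camera call; for the wrist camera it gives the pose at the moment of the call.
- manip.finish_job(): hands the job in; it is judged then, once.
Trained networks look in the newest picture that a camera, given by its name, has taken for a name from the list of things; names that differ only in an ending like _2 or _b are one class to them, and where a whole thing is asked for, a point or a joint stands for the part that bears it (a point fixed in the world has none). Each returns a list of dicts, best first, with "p" (0 to 1); they miss things now and then, are a little off and sometimes report something else, mostly with a low value. They report only what shows in the picture. A call takes as long as a camera call.
- finder.look_for(thing, camera): "rect" ([left, top, width, height] in pixels, round what is visible of it).
- finder.cut_out(thing, camera): "pixels" (480x640 bool, what is visible of it) and "rect" ([left, top, width, height] in pixels, round what is visible of it).
The state is a dict: "t": time; "joint_positions": joint angles; "dq": joint speeds; "joint_torque": joint torques, N m; "tool_pos": TCP position; "orientation": TCP orientation; "force": force on the tool from outside, world axes, zero at the start; "torque": the same for the moment, N m; "finger_gap": finger opening in mm; "gripper_force": force on a finger pad.
Only numpy, scipy, OpenCV 4.12 (cv2) and the standard library are available. Lean on these libraries where they do the work, as an engineer would, in place of code of your own. Each camera call takes 0.05 s, during which the arm holds its last target. There are 200 camera calls.

TASK

Slide the stack of nested steel trays, flat on the worktop, onto the middle of the thin black mat and square with it. Then peel the stuck top tray off by lifting the corner with the upright tab first, the opposite corner coming away last, so that the trays beneath stay lying flat on the mat. Finish still holding the top tray in the gripper, level and still, straight above the rest of the stack and about 22 cm above the worktop; do not push the other things on the bench about.

Things in the scene. Friction and masses are not known exactly. Their poses are not given: they have to be found in the camera images.
- stack: Lower part of the stack: nested steel trays that stay together, 0.9 kg (varies by a tenth), loose on the worktop, friction about 0.6: slides at 4 to 8 N, pushed at its side or drawn by the top tray's tab. Origin: centre of the underside; x across the 120 mm side, y along the 160 mm side, z up. Foot 114 x 154 mm; rim top 24 mm up; stops outside the rim reach x +-67, y +-87, z 27 mm.
- tray_centre (a point): Centre of the top tray, level with the upper face of its rim, 28 mm above the worktop while nested. Axes: x across its 120 mm side, y along its 160 mm side, z up; while nested they agree with the stack's. The well leaves 4 mm all round to the trays below; stops hold the rim with 1 mm of play.
- tab (a point): Centre of the upright tab on the top tray's rim at its -x, -y corner (towards the robot and right); at (-50, -70, +18) mm from tray_centre. A plate 8 mm thick, 26 mm wide, from 28 to 60 mm above the worktop while nested (this point 46 mm up). It stands across the corner: its thin direction, in which it is pinched from above, is the tray's (1, 1, 0), 45 degrees between x and y.
- far_corner (a point): The corner of the top tray opposite to the tab, on the underside of the rim: at (+60, +80, -4) mm from tray_centre. The tray pivots about it when peeled.
- mat: Thin flat black rubber mat lying fixed on the worktop, 190 mm (its x) by 230 mm (its y), under 1 mm thick and no step to slide over. Origin at its centre. The stack's x shall lie along the mat's x.
- timer: Bystander: white countdown timer, 64 x 58 x 19 mm; origin at the centre of its underside. To be left where it is.
- petri_dish: Bystander: round lidded dish, 60 mm across, 15 mm high; origin at the centre of its underside. To be left where it is.
- vial: Bystander: small capped vial, 22 mm across, 50 mm high; origin at the centre of its underside. To be left where it is.
- tube_rack: Bystander: blue microtube rack, 65 x 124 x 39 mm; origin at the centre of its underside. To be left where it is.
- top_tray: The open top tray of formed steel, 0.1 kg; origin 4 mm below tray_centre, same axes. Rim 120 x 160 x 4 mm, well 92 x 132 mm reaching 12 mm below the rim's underside. Stuck by four rollers; pulled straight up, it tips the stack or takes it along. Tilting it about the corner opposite to the tab frees the rollers one after another (a tilt of 0.3 rad frees them all but the far corner's own).
- catch0: One of four like sprung steel rollers on the stack, 10 mm thick and 20 mm long, that clip over the top tray's rim; at x = +-62.5, y = +-40, z = 32 to 33 mm of the stack (this one at -x, -y), reaching 38 mm up and out to x = +-70 mm. They let go of the rim at 2 to 3.5 N each (more with the tray pressed to one side), once the rim there has risen 4 to 6 mm.

How it is judged (in metres and radians):
On the way, in this order (a step that is already met when the one before it is completed fails the run):
1. the whole stack, top tray still nested, lies on the mat: centred within 30 mm each way, square within 0.2 rad (x of stack in the frame of mat between -0.03 and 0.03 m and y of stack in the frame of mat between -0.03 and 0.03 m and angle between the x axis of stack and the x axis of mat, either way round below 0.2 rad and height (world z) of stack below 0.006 m and angle between stack's own z axis and vertical below 0.06 rad and z of tab in the frame of stack below 0.05 m), for 0.2 s.
2. the tab's corner is lifted more than 12 mm off the stack while the opposite corner is still within 8 mm of its seat, the stack staying on the mat (x of stack in the frame of mat between -0.03 and 0.03 m and y of stack in the frame of mat between -0.03 and 0.03 m and angle between the x axis of stack and the x axis of mat, either way round below 0.2 rad and height (world z) of stack below 0.006 m and angle between stack's own z axis and vertical below 0.06 rad and z of tab in the frame of stack above 0.058 m and z of far_corner in the frame of stack below 0.032 m), for 0.1 s.
At the end, for the whole second after the job is handed in: The fingers hold the top tray, still and level within 0.2 rad, its centre 17 to 28 cm above the worktop and within 6 cm of straight above the stack, touching the stack nowhere; the stack lies flat on the mat, centred within 30 mm each way and square within 0.2 rad (x of stack in the frame of mat between -0.03 and 0.03 m and y of stack in the frame of mat between -0.03 and 0.03 m and angle between the x axis of stack and the x axis of mat, either way round below 0.2 rad and height (world z) of stack below 0.006 m and angle between stack's own z axis and vertical below 0.06 rad and height (world z) of tray_centre between 0.17 and 0.28 m and angle between tray_centre's own z axis and vertical below 0.2 rad and horizontal distance between tray_centre and stack below 0.06 m and contact force between the fingers and top_tray above 2 N and contact force between stack and top_tray below 0.1 N and linear speed of top_tray below 0.03 m/s and linear speed of stack below 0.02 m/s); the arm keeps its last pose, push and grip.
It fails at once if the lower stack is lifted off (over 15 mm) or tipped (over 0.15 rad) (height (world z) of stack above 0.015 m or angle between stack's own z axis and vertical above 0.15 rad).
It fails at once if a bystander is pushed more than 25 mm (distance of any of timer, petri_dish, vial, tube_rack from where it was at the start of the episode above 0.025 m).
It also fails if it takes over 48 s, if anything falls off the work surface, if the arm or the gripper's body presses on something with over 40 N, if the wrist force passes 120 N, or if a joint passes its speed limit or range.

## Working session

There is one attempt and no reset: what is moved stays moved. The work goes in short steps, Python scripts to look and compute and a shell command to move; the robot and the scene stay as the last step left them, time stands still between calls to the robot, and variables do not carry over. Pictures are saved under pics/ and viewed, at most 13 in all, crops included, and the job is handed in when it is done.

```bash
mkdir -p pics; cat > h.py <<'E'
import numpy as np, cv2
from bench import manip, grab_frame, camera_params, finder
def pts(cam, depth, mask):
    p=camera_params(cam); K=np.array(p["camera_matrix"]);R=np.array(p["R"]);t=np.array(p["t"])
    v,u=np.nonzero(mask&(depth>0)); z=depth[v,u]
    c=np.stack([(u-K[0,2])*z/K[0,0],(v-K[1,2])*z/K[1,1],z])
    return (R.T@(c-t[:,None])).T
def save(n,im): cv2.imwrite("pics/"+n,cv2.cvtColor(im,cv2.COLOR_RGB2BGR))
E
python3 - <<'E'
from h import *
s=manip.observe(); print(s["t"],s["tool_pos"],s["orientation"],s["force"],manip.nose_length)
for cam in ["scene","side"]:
    im,d=grab_frame(cam); save(cam+"0.png",im)
    for th in ["stack","top_tray","tab","mat","timer","petri_dish","vial","tube_rack"]:
        r=finder.cut_out(th,cam)[:1]
        for x in r:
            P=pts(cam,d,x["pixels"])
            if len(P)<5: print(cam,th,x["p"],len(P));continue
            (c,sz,a)=cv2.minAreaRect(P[:,:2].astype(np.float32))
            print(cam,th,round(x["p"],2),x["rect"],len(P),np.round(np.percentile(P,2,axis=0)),np.round(np.percentile(P,98,axis=0)),"rect",np.round(c),np.round(sz),round(a,1))
E
```

```text
0.0 [152.982348   553.68023107 215.27731115] [-1.79901358e+02 -1.95869899e-02  1.64540350e+02] [ 0.47680092 -0.1791634  -0.15952783] 22.0
scene stack 0.94 [344.6, 287.5, 99.0, 64.7] 1049 [ 460. -258.   -1.] [605. -93.  37.] rect [ 537. -172.] [173. 135.] 73.9
scene top_tray 0.62 [342.6, 283.5, 100.7, 59.0] 3081 [ 463. -253.   12.] [602. -94.  55.] rect [ 555. -177.] [164. 158.] 73.4
scene tab 0.59 [344.0, 285.6, 99.7, 58.1] 3021 [ 463. -253.   12.] [601. -94.  55.] rect [ 553. -176.] [163. 156.] 73.6
scene mat 0.64 [198.0, 250.8, 128.6, 62.9] 4832 [417.  15.  -3.] [609. 240.   2.] rect [517. 131.] [203. 236.] 9.0
scene timer 0.68 [333.7, 242.1, 37.3, 22.6] 373 [666.  -3.  -2.] [752.  53.  19.] rect [711.  34.] [78. 93.] 87.1
scene petri_dish 0.83 [387.6, 260.4, 23.2, 17.1] 418 [ 673. -120.   -1.] [732. -64.  16.] rect [715. -84.] [94. 58.] 28.2
scene tube_rack 0.66 [412.5, 259.8, 71.6, 42.2] 1951 [ 671. -272.   -1.] [ 742. -150.   39.] rect [ 719. -201.] [145. 138.] 26.8
side stack 0.63 [327.6, 198.5, 84.7, 59.0] 980 [ 464. -226.   -0.] [614. -79.  38.] rect [ 551. -180.] [196. 165.] 72.9
side top_tray 0.59 [329.6, 197.9, 77.9, 49.6] 2480 [ 469. -250.   12.] [606. -85.  51.] rect [ 537. -219.] [270. 149.] 76.0
side tab 0.73 [328.7, 195.7, 83.0, 51.9] 2390 [ 469. -250.   12.] [605. -86.  52.] rect [ 528. -219.] [275. 132.] 74.6
side mat 0.57 [296.5, 286.4, 129.8, 89.7] 10460 [418.  22.  -1.] [607. 244.   4.] rect [514. 131.] [193. 234.] 8.1
side timer 0.58 [252.2, 266.0, 37.1, 27.7] 807 [667.   2.   1.] [727.  58.  21.] rect [694.  36.] [ 70. 128.] 19.5
side petri_dish 0.9 [269.5, 234.5, 27.8, 20.9] 518 [ 676. -138.   -0.] [731. -59.  17.] rect [ 708. -103.] [57. 94.] 13.7
side tube_rack 0.75 [274.4, 187.5, 39.4, 48.4] 1427 [ 673. -268.    1.] [ 740. -143.   41.] rect [ 711. -205.] [ 72. 131.] 4.1
```

```bash
python3 - <<'E'
import cv2
a=cv2.imread("pics/scene0.png")[220:380,170:500]; b=cv2.imread("pics/side0.png")[160:400,230:450]
cv2.imwrite("pics/c0.png",cv2.resize(a,None,fx=2.4,fy=2.4,interpolation=cv2.INTER_CUBIC))
cv2.imwrite("pics/c1.png",cv2.resize(b,None,fx=2.4,fy=2.4,interpolation=cv2.INTER_CUBIC))
E
```

```text
(no output)
```

View pics/c0.png

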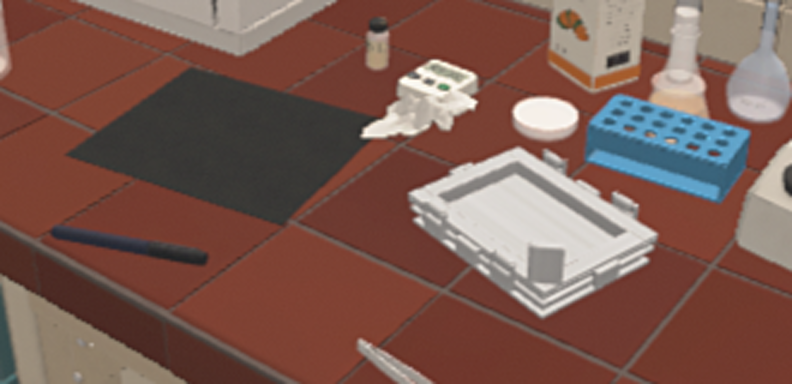

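View pics/c1.png

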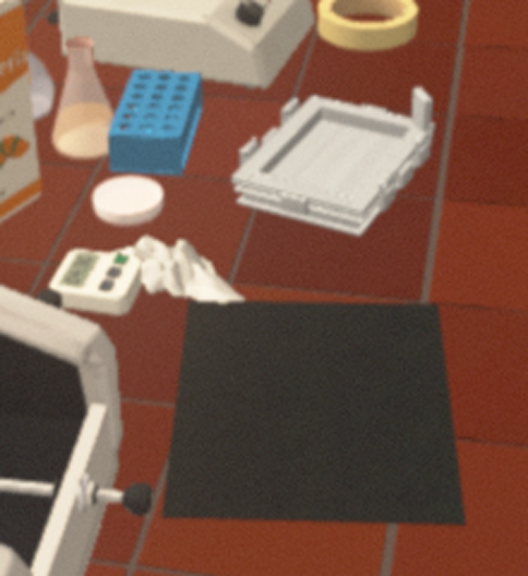

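The mat lies clear on the left. The stack is on the right, with its tab at about (547,263) in the scene crop, towards the robot and right. A crumpled tissue sits by the timer at the mat's far-right corner. Next I'll get the yaw of the mat and tray and the tab position.

```bash
cat > m.py <<'E'
from h import *
def fit(P):
    P=P.astype(np.float32); b=cv2.minAreaRect(P[:,:2]); return np.round(b[0],1),np.round(b[1],1),round(b[2],1)
def run(cams):
  for cam in cams:
    im,d=grab_frame(cam)
    A=pts(cam,d,np.ones(d.shape,bool))
    for th in ["top_tray","mat"]:
        r=finder.cut_out(th,cam)[:1]
        if not r: continue
        m=r[0]["pixels"].astype(np.uint8)
        if th=="mat":
            P=pts(cam,d,cv2.erode(m,np.ones((3,3)))>0); P=P[abs(P[:,2])<6]
            print(cam,"mat eroded",r[0]["p"],fit(P),P[:,:2].mean(0)); continue
        P=pts(cam,d,cv2.dilate(m,np.ones((5,5)))>0)
        rim=P[(P[:,2]>22)&(P[:,2]<33)]; tab=P[(P[:,2]>43)&(P[:,2]<64)]
        print(cam,"rim",r[0]["p"],len(rim),fit(rim),"tab",len(tab),tab.mean(0).round(1),tab.min(0).round(1),tab.max(0).round(1))
        print("tab rect",fit(tab))
E
python3 -c "
import m;m.run(['scene','side'])"
```

```text
Traceback (most recent call last):
  File "m.py", line 17, in run
    print(cam,"rim",r[0]["p"],len(rim),fit(rim),"tab",len(tab),tab.mean(0).round(1),tab.min(0).round(1),tab.max(0).round(1))
                                       ~~~^^^^^
  File "m.py", line 3, in fit
    P=P.astype(np.float32); b=cv2.minAreaRect(P[:,:2]); return np.round(b[0],1),np.round(b[1],1),round(b[2],1)
                              ~~~~~~~~~~~~~~~^^^^^^^^^
cv2.error: OpenCV(4.12.0) /io/opencv/modules/imgproc/src/convhull.cpp:143: error: (-215:Assertion failed) total >= 0 && (depth == CV_32F || depth == CV_32S) in function 'convexHull'
```

```bash
sed -i 's/P=P.astype(np.float32); b=cv2.minAreaRect(P\[:,:2\])/b=cv2.minAreaRect(np.ascontiguousarray(P[:,:2],dtype=np.float32))/' m.py
python3 -c "
import m;m.run(['scene','side'])"
```

```text
scene rim 0.68 1659 (array([ 538.1, -170.7]), array([174.5, 134.9]), 74.8) tab 148 [ 468.5 -225.4   52.8] [ 460.9 -236.3   43.2] [ 478.  -211.9   60.8]
tab rect (array([ 469. , -224.9]), array([10.1, 25.9]), 26.8)
scene mat eroded 0.85 (array([513.9, 127.5]), array([189.5, 228.8]), 7.2) [507.45150287 123.22513992]
side rim 0.91 1307 (array([ 540.5, -170.1]), array([177.5, 133.5]), 76.2) tab 78 [ 471.2 -217.8   53.8] [ 463.  -233.5   43.2] [ 479.8 -207.    62.8]
tab rect (array([ 472. , -220.9]), array([ 8.1, 28.9]), 28.4)
side mat eroded 0.83 (array([515. , 131.2]), array([187.5, 229.5]), 8.7) [512.62530321 141.72198778]
```

View pics/scene0.png

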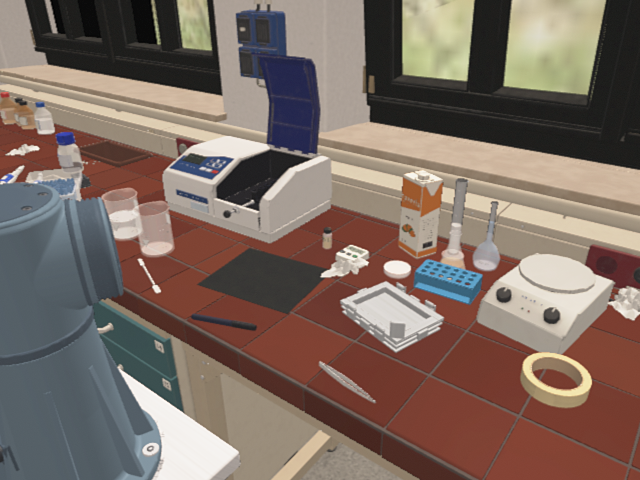

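```bash
cat > go.py <<'E'
import sys
from h import *
from scipy.spatial.transform import Rotation as Ro
# usage: go.py x y z yaw -> offset in tool axes (cm), twist (deg)
x,y,z,yaw=map(float,sys.argv[1:5]); s=manip.observe()
R=Ro.from_euler("xyz",s["orientation"],degrees=True)
T=Ro.from_euler("xyz",[180,0,yaw],degrees=True)
print("t",s["t"],s["tool_pos"],s["orientation"],s["force"],s["finger_gap"])
print("offset",(R.inv().apply(np.array([x,y,z])-s["tool_pos"])/10).round(2),"twist",(R.inv()*T).as_rotvec(degrees=True).round(2))
E
python3 go.py 471.5 -224.5 150 120.2; python3 go.py 300 100 250 140
```

```text
t 1.3 [153.25375721 554.2184012  216.18125911] [-1.79999921e+02  4.51389186e-04  1.64541594e+02] [ 0.05117625 -0.07502303 -0.35670523] 85.30173920230857
offset [-51.43 -66.57   6.62] twist [ 0.    0.   44.34]
t 1.3 [153.25375721 554.2184012  216.18125911] [-1.79999921e+02  4.51389186e-04  1.64541594e+02] [ 0.05117625 -0.07502303 -0.35670523] 85.30173920230857
offset [-26.25 -39.87  -3.38] twist [ 0.    0.   24.54]
```

The scene shows an open path from the arm to the stack, with nothing tall between. I'll set out above the tab.

```bash
python3 -m jog '{"offset":[[-51.4,-66.6,0],[-51.4,-66.6,0],[-51.4,-66.6,0],[-51.4,-66.6,0],[-51.4,-66.6,0],[-51.4,-66.6,0],[-51.4,-66.6,0],[-51.4,-66.6,0],[-51.4,-66.6,0],[-51.4,-66.6,0],[-51.4,-66.6,0],[-51.4,-66.6,0]],"twist":[[0,0,44.3],[0,0,44.3],[0,0,44.3],[0,0,44.3],[0,0,44.3],[0,0,44.3],[0,0,44.3],[0,0,44.3],[0,0,44.3],[0,0,44.3],[0,0,44.3],[0,0,44.3]],"gripper":[0.7,0.7,0.7,0.7,0.7,0.7,0.7,0.7,0.7,0.7,0.7,0.7]}'; python3 go.py 471.5 -224.5 150 120.2
```

```text
t: 2.5
tool_pos: [380.5, -3.5, 216.7]
orientation: [179.9, 0.1, 120.2]
force: [1.6, -0.0, -0.6]
finger_gap: 59.9
gripper_force: 0.0
t 2.5 [380.47447808  -3.53205295 216.71600611] [1.79921856e+02 6.94109735e-02 1.20207231e+02] [ 1.59284501 -0.0262432  -0.60608199] 59.90786491146759
offset [-23.67  -3.26   6.7 ] twist [0.08 0.07 0.01]
```

```bash
python3 -m jog '{"offset":[[-23.7,-3.3,4.5],[-23.7,-3.3,4.5],[-23.7,-3.3,4.5],[-23.7,-3.3,4.5],[-23.7,-3.3,4.5],[-23.7,-3.3,4.5],[-23.7,-3.3,4.5],[-23.7,-3.3,4.5],[-23.7,-3.3,4.5]],"twist":[[0,0,0],[0,0,0],[0,0,0],[0,0,0],[0,0,0],[0,0,0],[0,0,0],[0,0,0],[0,0,0]],"gripper":[0.7,0.7,0.7,0.7,0.7,0.7,0.7,0.7,0.7]}'; python3 go.py 471.5 -224.5 53 120.2; python3 - <<'E'
from h import *
import m
im,d=grab_frame("wrist"); save("w1.png",im)
A=pts("wrist",d,np.ones(d.shape,bool)).astype(np.float32)
A=A[(A[:,0]>420)&(A[:,0]<640)&(A[:,1]>-290)&(A[:,1]<-60)]
tab=A[(A[:,2]>43)&(A[:,2]<64)]; print(len(tab), tab.size and (m.fit(tab),tab.mean(0)))
q=A[(A[:,2]>54)&(A[:,2]<64)]; print(len(q), q.size and (m.fit(q),q.mean(0)))
rim=A[(A[:,2]>24)&(A[:,2]<31)]; print(m.fit(rim))
E
```

```text
t: 3.4
tool_pos: [470.8, -221.6, 171.7]
orientation: [180.0, 0.0, 120.3]
force: [0.4, 1.0, 0.3]
finger_gap: 60.1
gripper_force: 0.0
t 3.4 [ 470.77826812 -221.5932865   171.73229173] [1.79980439e+02 3.12958389e-02 1.20316333e+02] [0.41581009 0.9977881  0.30919629] 60.10033558238298
offset [-0.28 -0.09 11.87] twist [0.02 0.03 0.12]
320 ((array([ 471.4, -222.1]), array([ 7.8, 26.3]), 27.6), array([ 470.5174  , -220.51714 ,   59.785576], dtype=float32))
297 ((array([ 471.4, -222.1]), array([ 7.8, 26.2]), 27.6), array([ 470.9101  , -221.2475  ,   60.686108], dtype=float32))
(array([ 539.3, -169.4]), array([173.4, 133.9]), 73.3)
```

View pics/w1.png

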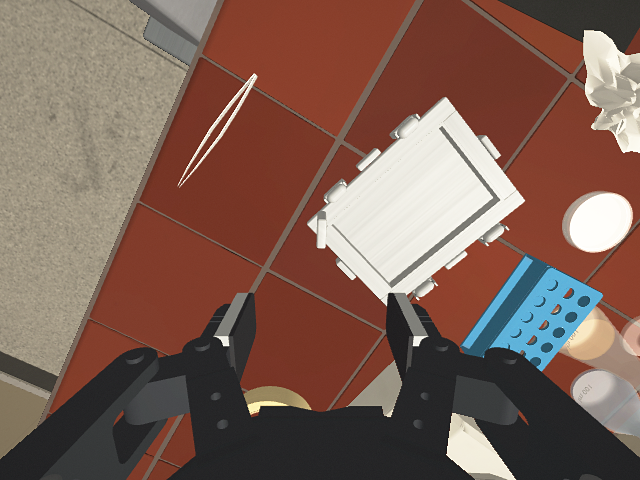

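The tab at pixel (321,230) sits centrally between the fingers. Tab at (471.4,-222.1) and stack yaw -16.7° agree with the tray geometry, so I descend and grip.

```bash
python3 -m jog '{"offset":[[-0.07,0.03,4],[-0.07,0.03,8],[-0.07,0.03,11],[-0.07,0.03,11.85],[-0.07,0.03,11.85],[-0.07,0.03,11.85],[-0.07,0.03,11.85],[-0.07,0.03,11.85],[-0.07,0.03,11.85],[-0.07,0.03,11.85],[-0.07,0.03,11.85],[-0.07,0.03,11.85]],"twist":[[0,0,2],[0,0,2],[0,0,2],[0,0,2],[0,0,2],[0,0,2],[0,0,2],[0,0,2],[0,0,2],[0,0,2],[0,0,2],[0,0,2]],"gripper":[0.7,0.7,0.7,0.7,0.7,0,0,0,0,0,0,0]}'; python3 go.py 475 53 53 143
```

```text
t: 4.65
tool_pos: [471.4, -223.1, 52.7]
orientation: [-180.0, -0.0, 118.2]
force: [-0.7, 0.5, 1.1]
finger_gap: -0.5
gripper_force: 0.0
t 4.65 [ 471.41164105 -223.14166402   52.71170304] [-1.79998891e+02 -9.39090470e-04  1.18240435e+02] [-0.67255767  0.54795396  1.08499256] -0.5073890782521642
offset [24.16 13.38 -0.03] twist [ -0.    -0.   -24.76]
```

```bash
python3 - <<'E'
from h import *
import m
s=manip.observe(); print(s["finger_gap"],s["gripper_force"])
im,d=grab_frame("wrist"); save("w2.png",im)
im,d=grab_frame("side"); cv2.imwrite("pics/s2.png",cv2.resize(cv2.cvtColor(im,4)[130:280,290:490],None,fx=4,fy=4,interpolation=2))
A=pts("wrist",*(lambda f:(f[1],np.ones(f[1].shape,bool)))(grab_frame("wrist"))).astype(np.float32)
A=A[(A[:,0]>420)&(A[:,0]<640)&(A[:,1]>-290)&(A[:,1]<-60)]
tab=A[(A[:,2]>43)&(A[:,2]<64)]; print(len(tab), tab.size and (m.fit(tab),tab.mean(0)))
rim=A[(A[:,2]>24)&(A[:,2]<31)]; print(m.fit(rim))
E
```

```text
-0.5073890782521642 0.0
429 ((array([ 467. , -214.1]), array([7.9, 8.7]), 29.9), array([ 466.24808 , -212.79713 ,   56.824787], dtype=float32))
(array([ 539.9, -168.1]), array([171.3, 134.9]), 73.3)
```

View pics/w2.png

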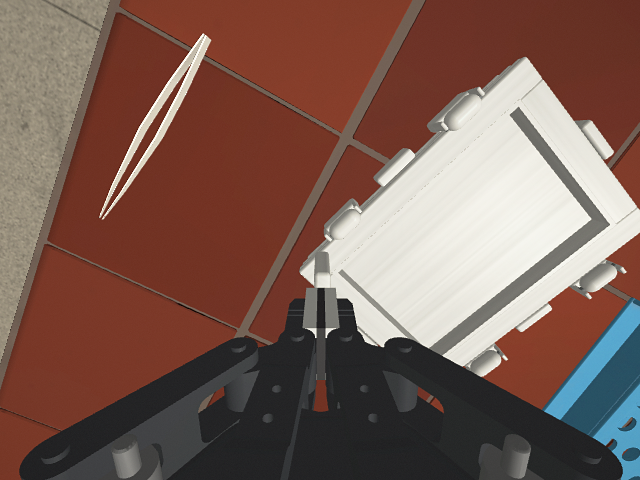

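View pics/s2.png

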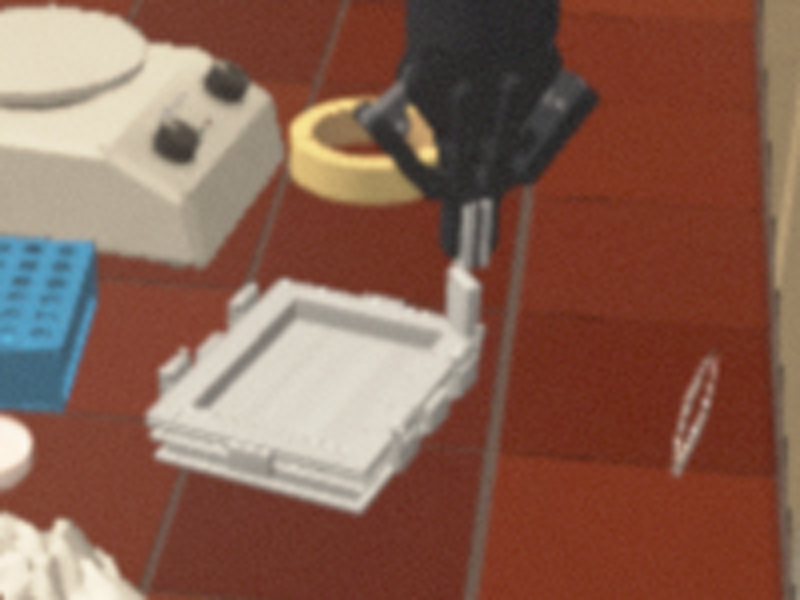

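The fingers closed empty, next to the end of the tab: it shows at (321,265) just ahead of the pads at (320,305). I'll measure where the fingertips really are in the same frames.

```bash
python3 - <<'E'
from h import *
s=manip.observe(); print(s["tool_pos"],s["orientation"])
for cam,pxs in [("wrist",[(321,255),(321,262),(321,270),(321,280),(321,287),(313,293),(330,293),(313,305),(330,305),(313,320),(330,320),(297,310),(345,310)]),("side",[(404+0,195),(406,200),(405,207),(409,191),(409,194),(407,185),(411,185)])]:
    im,d=grab_frame(cam)
    for u,v in pxs:
        m=np.zeros(d.shape,bool); m[v,u]=1; P=pts(cam,d,m); print(cam,u,v,P.round(1), im[v,u])
E
```

```text
[ 471.36706359 -223.07241272   52.59627781] [-1.79993784e+02 -1.21058749e-02  1.18244343e+02]
wrist 321 255 [[ 465.  -211.1   34.8]] [122 122 115]
wrist 321 262 [[ 464.9 -211.    46.3]] [124 121 115]
wrist 321 270 [[ 465.  -211.1   57.2]] [124 123 116]
wrist 321 280 [[ 466.8 -214.4   60.6]] [230 228 219]
wrist 321 287 [[ 468.3 -217.4   61.5]] [201 200 189]
wrist 313 293 [[ 462.8 -214.3   79. ]] [123 123 117]
wrist 330 293 [[ 469.5 -211.4   77.8]] [123 122 117]
wrist 313 305 [[ 462.9 -214.1   90.1]] [124 124 118]
wrist 330 305 [[ 469.2 -211.4   89. ]] [124 124 117]
wrist 313 320 [[ 463.3 -214.2  101.3]] [123 123 117]
wrist 330 320 [[ 469.1 -211.7  100.3]] [124 124 118]
wrist 297 310 [[ 459.2 -221.6   85.3]] [66 68 68]
wrist 345 310 [[ 476.8 -212.    85.6]] [66 68 69]
side 404 195 [[ 475.2 -218.7   70. ]] [162 152 143]
side 406 200 [[ 470.2 -214.9   60.8]] [226 220 210]
side 405 207 [[ 471.4 -214.5   44.3]] [188 180 168]
side 409 191 [[ 465.1 -211.1   84. ]] [89 84 78]
side 409 194 [[ 465.  -217.1   74.1]] [93 88 85]
side 407 185 [[ 470.  -212.2   96.8]] [143 138 131]
side 411 185 [[ 462.1 -216.3   95.4]] [121 117 110]
```

Both cameras put the shut fingertips at z ≈ 71 mm, 40 mm higher than the reported TCP and nose length imply. The plan position is right. I'll open, go down 3 cm and check before relying on it.

```bash
python3 -m jog '{"offset":[[0,0,0],[0,0,0],[0,0,0],[0,0,0],[0,0,0],[0,0,1],[0,0,2],[0,0,3],[0,0,3]],"twist":[[0,0,0],[0,0,0],[0,0,0],[0,0,0],[0,0,0],[0,0,0],[0,0,0],[0,0,0],[0,0,0]],"gripper":[0.6,0.6,0.6,0.6,0.6,0.6,0.6,0.6,0.6]}'; python3 - <<'E'
from h import *
im,d=grab_frame("wrist"); save("w3.png",im)
R=np.array([-.473,.881]);Y=np.array([.881,.473]);c=np.array([471.4,-223])
P=pts("wrist",d,np.ones(d.shape,bool)); q=(P[:,:2]-c)
a,b=q@R,q@Y
for lo,hi in [(-45,-15),(15,45)]:
    k=(b>lo)&(b<hi)&(a>5)&(a<16)&(P[:,2]<90)&(P[:,2]>33)
    print(k.sum(), k.any() and (np.percentile(P[k,2],[0,2,10,50]).round(1), np.percentile(b[k],[2,50,98]).round(1),np.percentile(a[k],[2,50,98]).round(1)))
E
```

```text
t: 5.8
tool_pos: [469.9, -222.0, 20.4]
orientation: [-179.9, -0.2, 118.2]
force: [-0.4, 0.5, 0.1]
finger_gap: 51.2
gripper_force: 0.0
2457 (array([40.6, 46. , 52.2, 73.3]), array([-43.9, -31.1, -26.1]), array([ 5.7, 12.2, 14.9]))
2509 (array([40.9, 46.2, 52.4, 73.9]), array([24.8, 29.9, 43.7]), array([ 5.6, 12.1, 14.9]))
```

View pics/w3.png

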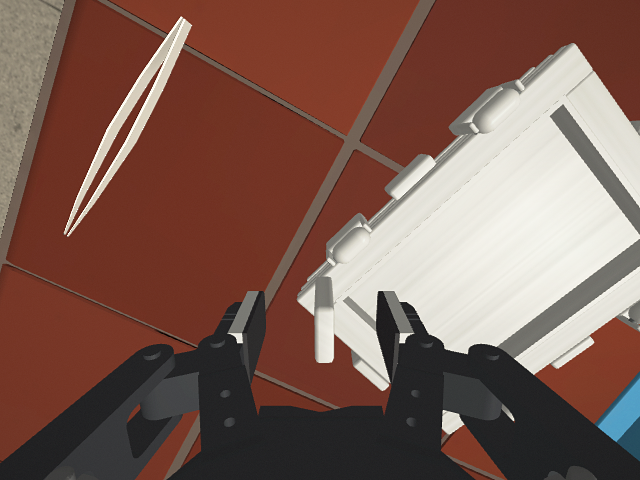

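The tab, at (323,320), is now truly between the pads (255 and 390). Tips are at z≈41, so I go down 8 mm more and close.

```bash
python3 -m jog '{"offset":[[0,0,0.4],[0,0,0.8],[0,0,0.8],[0,0,0.8],[0,0,0.8],[0,0,0.8],[0,0,0.8],[0,0,0.8],[0,0,0.8]],"twist":[[0,0,0],[0,0,0],[0,0,0],[0,0,0],[0,0,0],[0,0,0],[0,0,0],[0,0,0],[0,0,0]],"gripper":[0.6,0.6,0.6,0,0,0,0,0,0]}'; python3 - <<'E'
from h import *
s=manip.observe();p0=s["tool_pos"]; y0=s["orientation"][2]
print(p0,y0,s["finger_gap"],s["gripper_force"])
E
```

```text
t: 6.75
tool_pos: [471.7, -223.3, 15.1]
orientation: [180.0, 0.0, 118.2]
force: [-0.6, 0.8, 4.0]
finger_gap: 7.1
gripper_force: 59.2
[ 471.6955597  -223.31370271   15.06647901] 118.24480864082888 7.088515691391265 59.18728530406952
```

Gripped at 59 N with a gap of 7 mm. I drag the first third, turning as it goes.

```bash
python3 -m jog '{"offset":[[0.6,0.33,-0.04],[1.2,0.66,-0.04],[1.9,1.05,-0.04],[2.6,1.43,-0.04],[3.3,1.8,-0.04],[4.0,2.2,-0.04],[4.7,2.6,-0.04],[5.4,3.0,-0.04],[6.1,3.35,-0.04],[6.8,3.75,-0.04],[7.4,4.1,-0.04],[8.0,4.4,-0.04]],"twist":[[0,0,-0.5],[0,0,-1.3],[0,0,-2.2],[0,0,-3.1],[0,0,-4],[0,0,-5],[0,0,-6],[0,0,-7],[0,0,-8],[0,0,-9],[0,0,-9.6],[0,0,-10]],"gripper":[0,0,0,0,0,0,0,0,0,0,0,0]}'; cat > st.py <<'E'
from h import *
import m
s=manip.observe(); print("t",s["t"],s["tool_pos"].round(1) if hasattr(s["tool_pos"],"round") else s["tool_pos"],s["orientation"],"F",s["force"],"M",s["torque"],s["finger_gap"],s["gripper_force"])
for cam in ["scene","side","wrist"]:
    im,d=grab_frame(cam); r=finder.cut_out("top_tray",cam)[:1]
    if not r: continue
    P=pts(cam,d,cv2.dilate(r[0]["pixels"].astype(np.uint8),np.ones((5,5)))>0)
    rim=P[(P[:,2]>22)&(P[:,2]<33)]; print(cam,r[0]["p"],len(rim), m.fit(rim))
E
python3 st.py
```

```text
t: 7.95
tool_pos: [472.9, -132.5, 15.3]
orientation: [-180.0, 0.1, 128.2]
force: [-0.0, -5.1, -1.6]
finger_gap: 7.1
gripper_force: 59.0
t 7.95 [ 472.9 -132.5   15.3] [-1.79996756e+02  1.36715157e-01  1.28234030e+02] F [-0.04052354 -5.12138228 -1.60632931] M [-0.85361184 -0.08929086 -0.40076498] 7.102827721914329 59.00872349739075
scene 0.95 1245 (array([529. , -71.9]), array([175.3, 135.6]), 84.1)
side 0.71 1569 (array([530.3, -68.5]), array([176.9, 132.4]), 83.5)
wrist 0.93 25170 (array([532.5, -63.8]), array([151.5, 129.5]), 81.8)
```

It follows properly. I carry on.

```bash
python3 -m jog '{"offset":[[0.6,0.48,0],[1.2,0.97,0],[1.8,1.45,0],[2.4,1.94,0],[3.0,2.42,0],[3.6,2.9,0],[4.2,3.39,0],[4.8,3.87,0],[5.4,4.36,0],[6.0,4.84,0],[6.6,5.32,0],[7.25,5.85,0]],"twist":[[0,0,-0.6],[0,0,-1.3],[0,0,-2],[0,0,-2.7],[0,0,-3.4],[0,0,-4.1],[0,0,-4.8],[0,0,-5.5],[0,0,-6.2],[0,0,-6.8],[0,0,-7.4],[0,0,-8]],"gripper":[0,0,0,0,0,0,0,0,0,0,0,0]}'; python3 go.py 475 52.5 15.3 143.2
```

```text
t: 9.45
tool_pos: [473.6, -39.5, 15.2]
orientation: [-179.9, 0.1, 136.3]
force: [0.2, -6.2, -0.7]
finger_gap: 7.2
gripper_force: 59.2
t 9.45 [473.56735996 -39.54521367  15.21669985] [-1.79938480e+02  8.44881701e-02  1.36250142e+02] [ 0.16641313 -6.21430679 -0.66453688] 7.204871797384779
offset [ 6.26  6.75 -0.02] twist [-0.07  0.08 -6.95]
```

```bash
python3 -m jog '{"offset":[[0.6,0.65,0],[1.2,1.3,0],[1.8,1.95,0],[2.4,2.6,0],[3.0,3.24,0],[3.6,3.89,0],[4.2,4.54,0],[4.8,5.18,0],[5.3,5.72,0],[5.8,6.26,0],[6.2,6.7,0],[6.26,6.75,0]],"twist":[[0,0,-0.6],[0,0,-1.3],[0,0,-2],[0,0,-2.7],[0,0,-3.4],[0,0,-4.1],[0,0,-4.8],[0,0,-5.5],[0,0,-6.2],[0,0,-6.8],[0,0,-7],[0,0,-7]],"gripper":[0,0,0,0,0,0,0,0,0,0,0,0]}'; python3 st.py; python3 - <<'E'
from h import *
im,d=grab_frame("scene"); cv2.imwrite("pics/c4.png",cv2.resize(cv2.cvtColor(im,4)[210:350,170:420],None,fx=3,fy=3,interpolation=2))
E
```

```text
t: 10.65
tool_pos: [474.9, 52.8, 15.2]
orientation: [-179.9, 0.1, 143.3]
force: [0.4, -8.3, 0.5]
finger_gap: 7.0
gripper_force: 59.4
t 10.65 [474.9  52.8  15.2] [-1.79921758e+02  6.04628347e-02  1.43287971e+02] F [ 0.40433619 -8.27813094  0.45006539] M [-1.10604442 -0.10634253 -0.31744993] 6.950510865218651 59.419047832489014
scene 0.94 965 (array([511.8, 126.4]), array([135.2, 174.8]), 9.7)
side 0.76 2324 (array([514.1, 128.9]), array([129.6, 176.2]), 9.3)
wrist 0.66 25304 (array([515.2, 135.6]), array([128.5, 150.7]), 8.6)
```

View pics/c4.png

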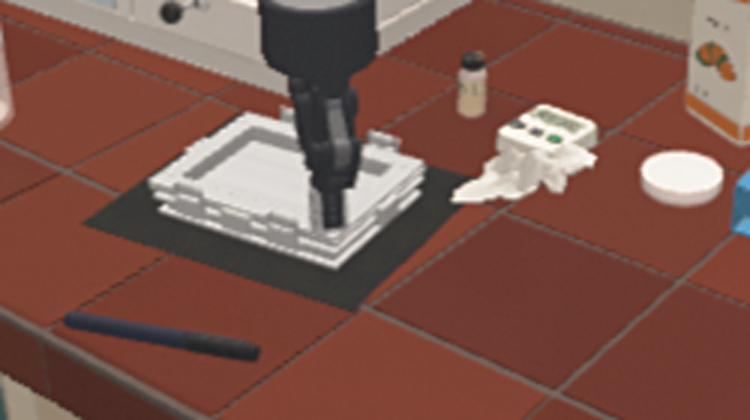

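The stack lies centred on the mat, square to within about 1°. I release the side push and start the peel with 5° about the far corner, then compare the tilt against the wrist-camera pose to settle where the tool's reference point really is.

```bash
cat > cal.py <<'E'
from h import *
from scipy.spatial.transform import Rotation as Ro
s=manip.observe(); p=camera_params("wrist"); R=np.array(p["R"]); C=-R.T@np.array(p["t"])
T=Ro.from_euler("xyz",s["orientation"],degrees=True)
print("t",s["t"],"tcp",s["tool_pos"],s["orientation"],"F",s["force"],"M",s["torque"],"gap",s["finger_gap"])
print("cam in tool",T.inv().apply(C-np.array(s["tool_pos"])).round(2))
E
python3 cal.py; python3 -m jog '{"offset":[[-0.06,-0.08,0],[-0.06,-0.08,0],[-0.06,-0.06,-0.32],[-0.06,-0.03,-0.64],[-0.06,0,-0.96],[-0.06,0.03,-1.28],[-0.06,0.08,-1.6],[-0.06,0.08,-1.6],[-0.06,0.08,-1.6]],"twist":[[0,0,0],[0,0,0],[1,0,0],[2,0,0],[3,0,0],[4,0,0],[5,0,0],[5,0,0],[5,0,0]],"gripper":[0,0,0,0,0,0,0,0,0]}'; python3 cal.py;python3 st.py
```

```text
t 11.0 tcp [474.87514249  52.7649077   15.10738895] [-1.79958062e+02  2.47667745e-02  1.43239639e+02] F [ 1.28386942 -5.28362163 -0.02623915] M [-0.82000847 -0.15072209 -0.22711882] gap 6.966821762657679
cam in tool [  75.96    0.17 -158.85]
t: 11.9
tool_pos: [475.2, 53.6, 31.1]
orientation: [-174.9, -0.0, 143.3]
force: [-1.8, -4.3, 0.6]
finger_gap: 7.1
gripper_force: 59.4
t 11.9 tcp [475.24225127  53.63469085  31.091334  ] [-1.74905506e+02 -4.95330402e-02  1.43292703e+02] F [-1.83991354 -4.27188623  0.60319197] M [-0.5967971   0.30879558 -0.16419637] gap 7.1182225543437845
cam in tool [ 7.5970e+01  8.0000e-02 -1.5887e+02]
t 11.9 [475.2  53.6  31.1] [-1.74905506e+02 -4.95330402e-02  1.43292703e+02] F [-1.83991354 -4.27188623  0.60319197] M [-0.5967971   0.30879558 -0.16419637] 7.1182225543437845 59.3930858373642
scene 0.75 600 (array([513.5, 130.2]), array([131.5, 160.4]), 8.7)
side 0.85 2773 (array([513. , 138.7]), array([128.5, 151.9]), 7.5)
wrist 0.64 33317 (array([518.7, 134.1]), array([126.2, 156.8]), 9.1)
```

The camera offset in the tool frame stayed constant, so the reported point is a rigid one about 38 mm below the true grasp height. I'll use the pivot (28,184,-9) mm and continue to 15°.

```bash
python3 -m jog '{"offset":[[0,-0.1,0],[0,-0.11,-0.32],[0,-0.12,-0.64],[0,-0.12,-0.96],[0,-0.12,-1.28],[0,-0.1,-1.6],[0,-0.09,-1.93],[0,-0.07,-2.25],[0,-0.05,-2.57],[0,-0.02,-2.89],[0,0.02,-3.2],[0,0.02,-3.2]],"twist":[[0,0,0],[1,0,0],[2,0,0],[3,0,0],[4,0,0],[5,0,0],[6,0,0],[7,0,0],[8,0,0],[9,0,0],[10,0,0],[10,0,0]],"gripper":[0,0,0,0,0,0,0,0,0,0,0,0]}'; python3 cal.py; python3 - <<'E'
from h import *
im,d=grab_frame("side"); cv2.imwrite("pics/c5.png",cv2.resize(cv2.cvtColor(im,4)[230:400,270:450],None,fx=3.3,fy=3.3,interpolation=2))
E
```

```text
t: 13.4
tool_pos: [478.2, 56.3, 63.3]
orientation: [-165.0, 0.0, 143.3]
force: [-1.6, -2.1, -0.2]
finger_gap: 7.1
gripper_force: 59.2
t 13.4 tcp [478.22545464  56.3346536   63.34424363] [-1.64982055e+02  4.09110335e-02  1.43277230e+02] F [-1.6336379  -2.0654721  -0.20447105] M [-0.22281938  0.44129663  0.09739952] gap 7.1474570765937075
cam in tool [ 7.5960e+01 -1.5000e-01 -1.5883e+02]
```

View pics/c5.png

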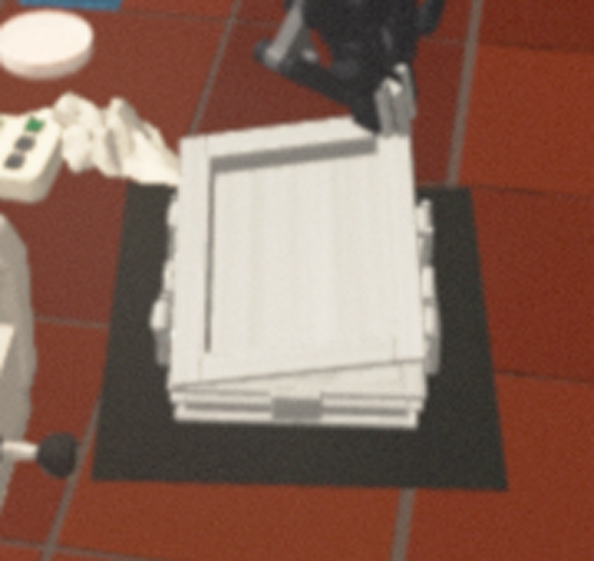

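The tray is tilted with its tab corner up at about (395,110) and the far corner at (180,385) seated; the stack lies flat. I continue to 25°.

```bash
python3 -m jog '{"offset":[[0,-0.01,-0.32],[0,-0.02,-0.64],[0,-0.02,-0.96],[0,-0.02,-1.28],[0,0,-1.6],[0,0.01,-1.93],[0,0.03,-2.25],[0,0.05,-2.57],[0,0.08,-2.89],[0,0.12,-3.2],[0,0.12,-3.2]],"twist":[[1,0,0],[2,0,0],[3,0,0],[4,0,0],[5,0,0],[6,0,0],[7,0,0],[8,0,0],[9,0,0],[10,0,0],[10,0,0]],"gripper":[0,0,0,0,0,0,0,0,0,0,0]}'; python3 cal.py
```

```text
t: 14.55
tool_pos: [484.3, 64.4, 93.9]
orientation: [-155.1, 0.1, 143.3]
force: [-0.4, 1.2, 1.8]
finger_gap: 7.0
gripper_force: 59.5
t 14.55 tcp [484.31243471  64.38399479  93.93107559] [-1.55071063e+02  5.28157801e-02  1.43274360e+02] F [-0.36539164  1.1842191   1.76965653] M [ 0.49294382 -0.04790143  0.0967256 ] gap 7.013639394242699
cam in tool [  75.96   -0.33 -158.81]
```

```bash
python3 -m jog '{"offset":[[0,-0.1,-0.2],[0,-0.2,-0.4],[0,-0.3,-0.6],[0,-0.4,-0.8],[0,-0.5,-1.1],[0,-0.7,-1.45],[0,-0.85,-1.8],[0,-1.05,-2.2],[0,-1.3,-2.7],[0,-1.5,-3.2],[0,-1.7,-3.6],[0,-1.7,-3.6]],"twist":[[0,0,0],[0,0,0],[0,0,0],[0,0,0],[0,0,0],[0,0,0],[0,0,0],[0,0,0],[0,0,0],[0,0,0],[0,0,0],[0,0,0]],"gripper":[0,0,0,0,0,0,0,0,0,0,0,0]}'; python3 cal.py; python3 - <<'E'
from h import *
im,d=grab_frame("side"); cv2.imwrite("pics/c6.png",cv2.resize(cv2.cvtColor(im,4)[200:400,250:450],None,fx=3,fy=3,interpolation=2))
E
```

```text
t: 15.75
tool_pos: [483.7, 63.5, 134.2]
orientation: [-155.1, 0.1, 143.2]
force: [0.0, 0.4, -0.4]
finger_gap: 7.1
gripper_force: 59.2
t 15.75 tcp [483.72263716  63.50278413 134.22935721] [-1.55055008e+02  6.85567498e-02  1.43244524e+02] F [ 0.02454899  0.42480922 -0.38601885] M [ 0.14863249 -0.0968983  -0.00639875] gap 7.050552347299212
cam in tool [  75.98   -0.32 -158.8 ]
```

View pics/c6.png

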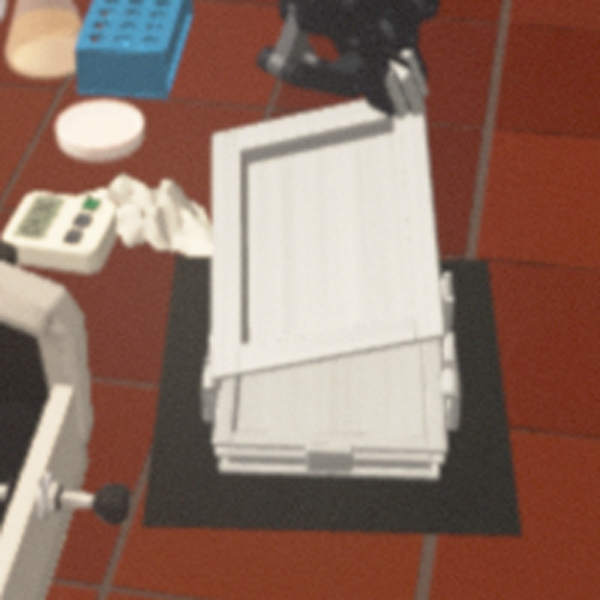

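The top tray hangs free and the stack lies flat on the mat, at about (330,460) in the picture. Next I lift and level.

```bash
python3 go.py 475 52.8 207 143.25; python3 go.py 483.7 63.5 187 143.25
```

```text
t 15.8 [483.42297696  63.50514481 133.73645281] [-1.55030875e+02  3.46375058e-02  1.43242613e+02] [ 1.03477878 -0.685697   -1.90915021] 6.98017742887102
offset [ 0.03 -4.33 -6.07] twist [-2.497e+01  3.000e-02 -1.000e-02]
t 15.8 [483.42297696  63.50514481 133.73645281] [-1.55030875e+02  3.46375058e-02  1.43242613e+02] [ 1.03477878 -0.685697   -1.90915021] 6.98017742887102
offset [-0.03 -2.23 -4.84] twist [-2.497e+01  3.000e-02 -1.000e-02]
```

```bash
python3 -m jog '{"offset":[[0,-0.8,-1.2],[0,-1.7,-2.4],[0,-2.6,-3.6],[0,-3.5,-4.9],[0,-4.3,-6.05],[0,-4.3,-6.05],[0,-4.3,-6.05],[0,-4.3,-6.05],[0,-4.3,-6.05],[0,-4.3,-6.05],[0,-4.3,-6.05],[0,-4.3,-6.05]],"twist":[[0,0,0],[-2,0,0],[-5,0,0],[-8,0,0],[-11,0,0],[-14,0,0],[-17,0,0],[-20,0,0],[-22.5,0,0],[-24,0,0],[-25,0,0],[-25,0,0]],"gripper":[0,0,0,0,0,0,0,0,0,0,0,0]}'; python3 -m jog '{"offset":[[0,0,0],[0,0,0],[0,0,0],[0,0,0],[0,0,0],[0,0,0]],"twist":[[0,0,0],[0,0,0],[0,0,0],[0,0,0],[0,0,0],[0,0,0]],"gripper":[0,0,0,0,0,0]}'; python3 - <<'E'
from h import *
import m
for cam in ["scene","side"]:
    im,d=grab_frame(cam)
    P=pts(cam,d,np.ones(d.shape,bool)); P=P[(P[:,0]>400)&(P[:,0]<640)&(P[:,1]>10)&(P[:,1]<250)]
    hi=P[(P[:,2]>195)&(P[:,2]<224)&(abs(P[:,2]-215)<9)]; lo=P[(P[:,2]>18)&(P[:,2]<30)]
    A=np.c_[hi[:,:2]-[514,130],np.ones(len(hi))]
    print(cam,"tray",m.fit(hi),np.linalg.lstsq(A,hi[:,2],rcond=None)[0].round(3),"stack",len(lo),m.fit(lo),lo[:,2].mean())
    if cam=="side": cv2.imwrite("pics/c7.png",cv2.resize(cv2.cvtColor(im,4)[150:400,230:480],None,fx=2.4,fy=2.4,interpolation=2))
    for th in ["timer","petri_dish","tube_rack"]:
        r=finder.look_for(th,cam)[:1]; print(th,r)
E
```

```text
t: 17.0
tool_pos: [475.0, 52.4, 206.6]
orientation: [180.0, 0.0, 143.2]
force: [-0.5, -0.6, -1.3]
finger_gap: 7.3
gripper_force: 59.2
t: 17.6
tool_pos: [475.1, 52.8, 206.3]
orientation: [-180.0, -0.0, 143.2]
force: [0.0, -0.4, -1.2]
finger_gap: 7.1
gripper_force: 59.2
scene tray (array([511.2, 126.9]), array([126.6, 165. ]), 8.5) [-1.70000e-02 -1.70000e-02  2.15697e+02] stack 1038 (array([539.7, 130.1]), array([240. , 199.6]), 89.9) 22.714941536801266
timer [{'rect': [336.0, 243.6, 32.2, 20.3], 'p': 0.88}]
petri_dish [{'rect': [384.6, 261.0, 24.6, 16.6], 'p': 0.72}]
tube_rack [{'rect': [410.1, 258.8, 71.6, 44.9], 'p': 0.88}]
side tray (array([512.3, 129.4]), array([124.1, 164.1]), 7.8) [-2.00000e-03  2.30000e-02  2.14567e+02] stack 1859 (array([539.5, 123.2]), array([188.6, 236.8]), 3.2) 23.863585841924046
timer [{'rect': [249.3, 264.7, 40.2, 27.2], 'p': 0.86}]
petri_dish [{'rect': [271.9, 235.0, 25.8, 18.1], 'p': 0.56}]
tube_rack [{'rect': [274.7, 188.7, 38.2, 45.2], 'p': 0.82}]
```

View pics/c7.png

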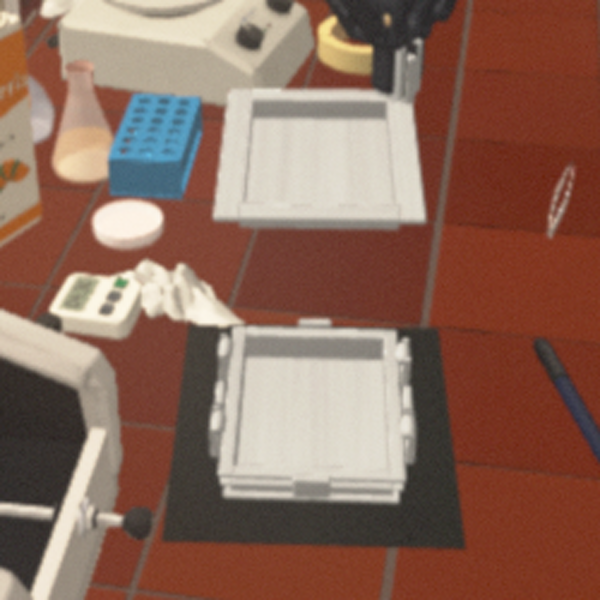

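The tray hangs level (fit centre about (512,128), z≈216) straight above the stack. The stack sits square on the mat at about (312,420), and the other things have not moved. I'm handing the job in.

```bash
python3 -c "
from bench import manip
print(manip.finish_job())"
```

```text
the job is handed in; nothing more can be done
None
```

The job is handed in at about 18 s of the 48 s allowed, with the judge's verdict not shown: the top tray is held level about 22 cm up, straight above the stack, which lies flat and centred on the mat, and the bystanders looked unmoved in the last picture (the vial was not separately checked).

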